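# Seat the sharpening stone on its support bars

### The arm

A 7-joint arm with a two-finger parallel gripper is mounted at the origin on the work surface. World frame = base frame: x ahead of the robot, y to its left, z up, the work surface at z = 0. Lengths are in m, angles in rad, forces in N, time in s.
With the tool pointing down it reaches from about 0.4 to 0.875 m from the base axis. Payload 19.3 kg.
Tool frame: the origin (TCP) lies between the finger pads; the fingertips stand bot.tcp_to_tips ahead of it and the grasp point (between the pads) lies 3 mm ahead of it (bot.tcp_to_tips is the distance from the TCP to the fingertips, in m); x points along the fingers, y is the direction in which the jaws open and shut, and the axes are right-handed (so a half turn about x gives the same grasp; the last joint's range is limited). The gripper opens to 85 mm and grips with 20 to 120 N. Pads are 22 mm wide; open, the fingers measure 114 mm over their backs; the gripper's body (76 mm by 85 mm) begins 54 mm behind the grasp point. The pads swing forward as they close: fully open they stand 13 mm farther back than shut.
Start: joints at [-0.07, 0.521, -0.036, 1.599, 0.021, 1.021, -0.113], TCP at [0.625, -0, 0.228] pointing down, gripper open.
Joint ranges: [-2.91, 2.91], [-0.3, 2.13], [-1.5, 1.42], [0.17, 2.43], [-1.26, 4.41], [0.16, 1.93], [-2.52, 2.52]. Speed limits (rad/s): [1.89, 1.89, 2.39, 2.39, 3.01, 3.01, 3.01].

### API

Orientations are given as [roll, pitch, yaw] about the fixed x, y, z axes, in that order (R = Rz(yaw) Ry(pitch) Rx(roll)).
In Python, from workcell import bot, eyes gives the robot as it stands. The module is installed in compiled form; this text tells all that it offers.
- The arm moves only by the tool step_arm, never from a script. Its argument "targets" is a list that holds one entry, the list of rows, each a list of 7 numbers: the shift along the tool's x, y, z in cm, then the turn, a rotation vector about the tool's x, y, z in rad, then the opening, from 0 (shut) to 1 (fully open). A call has 1 to 10 rows; each row is the pose to reach, as a shift and turn from the pose measured when the call began, along the tool's axes at that moment; what a row does not reach only later rows make up. A row lasts 1/10 s, in which the tool goes at most 50 mm and 8.59 degrees, less where a joint would pass 70% of its speed; a pose out of reach is approached as far as the arm can. A call with a gripper value outside its range is refused whole. The fingers move at their own pace and stop on an object; "grip_force" is the grip in N (left out, the last holds). Time passes only in rows, so rows that repeat a pose let the fingers close. It gives the time, the measured TCP pose, the force and the opening at its end, in the units of the state.
- bot.observe(): the state, without advancing time (a new reading comes with each control period).
- eyes.grab_frame(name): name is "scene" or "side" or "wrist"; returns the picture (480x640x3 uint8, red, green, blue); there is no depth.
- eyes.get_calibration(name): a dict with "fx", "fy", "cx", "cy" (pixels), "camera_from_world" (4x4, takes a point from world to camera coordinates); the wrist camera has in their place "hand_eye" (4x4, takes a point from camera to tool coordinates, whose origin is the TCP and whose axes are the tool frame's). Camera axes: x right, y down, z forward; pixel columns grow to the right and rows downward; lengths in m; the calibration is good to about 2 mm. A picture is of the moment at which its call begins: read the wrist's pose just before it. get_calibration takes no time and is no camera call.
- bot.job_done(): hands the job in, once; it reports no verdict.
The state is a dict: "clock": time; "qpos": joint angles; "qd": joint speeds; "joint_efforts": joint torques, N m; "position": TCP position; "tool_rot": TCP orientation; "force": force on the tool from outside, world axes, zero at the start; "moment": the same for the moment, N m; "grip_width": finger opening in m.
Only numpy, scipy, OpenCV 4.12 (cv2) and the standard library are available. Lean on these libraries where they do the work, as an engineer would, in place of code of your own. Each camera call takes 0.05 s, during which the arm holds its last target.

### The job

The sharpening stone sits too high in its vise and both support bars under it have been pulled out towards the robot. Slide both bars back in against their end stops, then press the stone down gently with the fingertips, end by end, until both bars are pinched firmly under it and no longer slide. Do not bear down hard on the stone, leave everything else where it is, and finish with the hand clear.

Things in the scene. Friction and masses are not known exactly. Their poses are not given: they have to be found in the camera images.
- vise: Stone vise, fixed, on short screw feet of varying height (base plate's underside 4 to 14 mm above the bench). All heights here are over that underside, where the origin lies, under the middle of the stone: x along the bars, away from the robot; y along the stone, to the left; z up. Black plate, top at 10, x -110 to +80, y -165 to +130 mm; jaw tops at 46; knob at the -y end, not to be turned.
- stop_left (a point): Foot of the front face of the end stop (14 mm high, 40 wide) behind the left bar: vise x +65, y +65, z 10 mm. The bar lies on a stiff rubber strip level with the plate (gives about 0.4 mm per 10 N), between two guide ribs 4 mm high, vise x -107 to +63, with 4 mm side play in all.
- stop_right (a point): The same for the right bar, at vise x +65, y -65 mm.
- stone: Sharpening stone 70 (vise x) x 200 (y) x 30 mm high, 0.6 to 0.8 kg. Origin: middle of its underside, which starts at vise z 30 to 34 mm (seated on the bars 26, top then 56), up to 0.03 rad out of level about x. Jaw friction holds it: it only moves up and down and rocks about x (at most 0.05 rad), and stays where put. About 3 to 7 N starts it; over 27 N may crack it.
- stone_left (a point): Point on the stone's top straight above the left (+y) bar, 65 mm from its middle. Once the stone bears on this bar, a steady push of 18 to 22 N here (held, not a passing peak) pinches it; pressing one end loosens the other at first, so go round twice or more.
- stone_right (a point): The same point above the right (-y) bar.
- bar_left: Left (+y) steel support bar, 130 (vise x) x 14 x 16 mm high, 0.2 kg, loose, lying along vise x under the stone. Origin: centre of its underside. Home against its end stop its origin is at vise x = 0 and 30 mm stick out on each side of the stone; it starts pulled out 15 to 40 mm towards -x.
- bar_right: Right (-y) steel support bar, the same as the left one.
- flattening_block: Grey plastic block 50 x 100 x 25 mm lying behind the vise; leave alone. Origin: centre of its underside.
- spare_bar: Spare short steel bar 10 x 80 x 10 mm lying on the bench behind the vise, not needed; leave alone. Origin: centre of its underside.
- water_bowl: White bowl, 100 mm across, 45 mm high, left of the vise; leave alone. Origin: centre of its underside.
- upturned_bowl: Small white bowl upside down, 84 mm across, 42 mm high, behind and left of the vise; leave alone. Origin: centre of its underside.
- knife: Kitchen knife lying flat on the bench right of the vise, 280 mm long, along the bars' direction; leave alone. Origin about its middle.
Not all that is in view belongs to the job. What is shaped like the bar_right but green is not meant.

How it is judged:
By the outcome, as a careful person would: the job done as asked, in the order asked, and still so for the second after the job is handed in, with the robot touching nothing.
It also fails if it takes over 72 s, if anything falls off the work surface, if the arm or the gripper's body presses on something with over 40 N, if the wrist force passes 120 N, or if a joint passes its speed limit or range.

## Working session

There is one attempt and no reset: what is moved stays moved. The work goes in short steps, Python scripts to look and compute and a tool call to move; the robot and the scene stay as the last step left them, time stands still between calls to the robot, and variables do not carry over. Pictures are saved under pics/ and viewed, and the job is handed in when it is done.

Besides the shell and the picture viewer there is one more tool, called as a command line: name --argument value ..., lists and objects as JSON in quotes. step_arm: Moves the arm, as the interface text tells. Its arguments: {"type":"object","properties":{"targets":{"type":"array","items":{"type":"array","items":{"type":"array","items":{"type":"number"}}}},"grip_force":{"type":"number"}},"required":["targets"]}

```bash
mkdir -p pics
python3 - <<'E'
from workcell import bot, eyes
import cv2,numpy as np
s=bot.observe(); print({k:np.round(v,4) for k,v in s.items()}, bot.tcp_to_tips)
for n in ["scene","side","wrist"]:
    im=eyes.grab_frame(n); cv2.imwrite(f"pics/{n}0.png",im[:,:,::-1]); c=eyes.get_calibration(n); print(n,{k:np.round(v,4).tolist() for k,v in c.items()})
E
```

```text
{'clock': np.float64(0.0), 'qpos': array([-0.0702,  0.522 , -0.0364,  1.6   ,  0.0212,  1.0211, -0.1128]), 'qd': array([-0.0006, -0.0006, -0.0008, -0.0005,  0.0006, -0.0007, -0.0016]), 'joint_efforts': array([-4.20000e-03, -9.27110e+01,  1.97760e+00, -3.69928e+01,
        1.76000e-02,  8.20000e-03, -1.00000e-04]), 'position': array([ 0.6247, -0.    ,  0.2278]), 'tool_rot': array([-1.5184,  1.5697, -3.0891]), 'force': array([-0.2016, -0.6556,  0.1498]), 'moment': array([-0.0321, -0.0041,  0.0327]), 'grip_width': np.float64(0.0855)} 0.022
scene {'fx': 493.9632, 'fy': 493.9632, 'cx': 323.9746, 'cy': 234.4261, 'camera_from_world': [[0.5516, 0.8341, 0.0088, -0.3312], [0.455, -0.292, -0.8413, -0.2017], [-0.6991, 0.468, -0.5405, 1.3116], [0.0, 0.0, 0.0, 1.0]]}
side {'fx': 552.9251, 'fy': 552.9251, 'cx': 319.0557, 'cy': 236.5235, 'camera_from_world': [[0.9704, -0.2415, 0.0034, -0.5552], [-0.1796, -0.731, -0.6583, 0.1812], [0.1615, 0.6382, -0.7528, 0.8874], [0.0, 0.0, 0.0, 1.0]]}
wrist {'fx': 410.5293, 'fy': 410.5293, 'cx': 320.5381, 'cy': 247.4014, 'hand_eye': [[0.0008, -0.2877, 0.9577, -0.1451], [1.0, -0.0, -0.0008, 0.0005], [0.0003, 0.9577, 0.2877, -0.0734], [0.0, 0.0, 0.0, 1.0]]}
```

View pics/scene0.png

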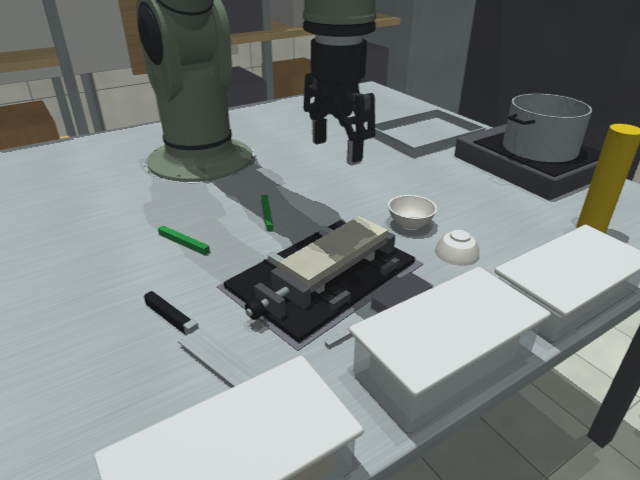

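View pics/side0.png

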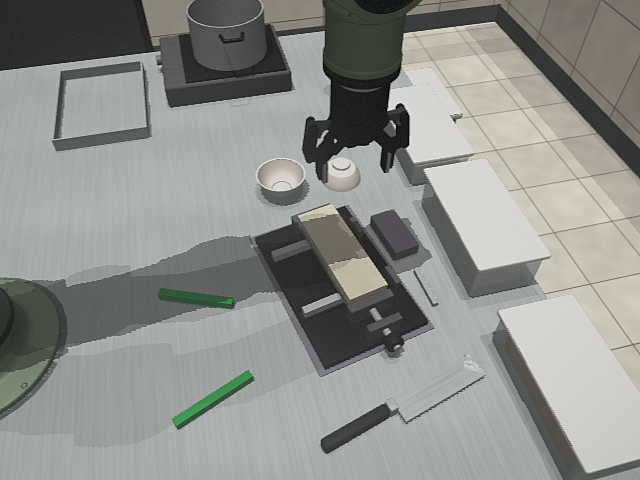

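View pics/wrist0.png

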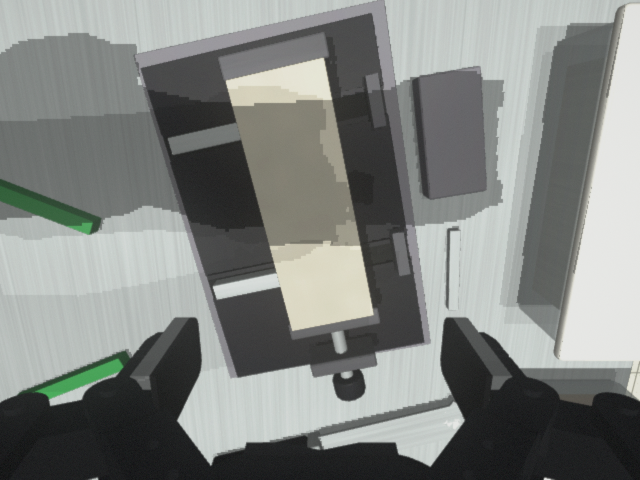

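The wrist view shows the vise with the stone (cream), the left bar (205,138), the right bar (245,287), stops at (375,100) and (401,253), and the knob at (347,385). The green bars lie well clear to the left and must be left alone. I'll zoom in next.

```bash
cat > h.py <<'E'
from workcell import bot, eyes
import cv2,numpy as np
from scipy.spatial.transform import Rotation as R
def TW(s): # tool->world
    T=np.eye(4);T[:3,:3]=R.from_euler('xyz',s['tool_rot']).as_matrix();T[:3,3]=s['position'];return T
def cam(n,s=None):
    c=eyes.get_calibration(n)
    if n=='wrist': W=TW(s)@np.array(c['hand_eye'])
    else: W=np.linalg.inv(c['camera_from_world'])
    return c,W
def ray(n,uv,s=None):
    c,W=cam(n,s); d=np.array([(uv[0]-c['cx'])/c['fx'],(uv[1]-c['cy'])/c['fy'],1.]); d=W[:3,:3]@d
    return W[:3,3],d/np.linalg.norm(d)
def plane(n,uv,z,s=None):
    o,d=ray(n,uv,s); return o+d*(z-o[2])/d[2]
def tri(rs):
    A=np.zeros((3,3));b=np.zeros(3)
    for o,d in rs:
        P=np.eye(3)-np.outer(d,d);A+=P;b+=P@o
    x=np.linalg.solve(A,b); return x,[np.linalg.norm((np.eye(3)-np.outer(d,d))@(x-o)) for o,d in rs]
def proj(n,p,s=None):
    c,W=cam(n,s); q=np.linalg.inv(W)@np.append(p,1); return np.array([c['fx']*q[0]/q[2]+c['cx'],c['fy']*q[1]/q[2]+c['cy']])
def crop(src,x0,y0,w,h,k,out):
    im=cv2.imread(src)[y0:y0+h,x0:x0+w]; im=cv2.convertScaleAbs(im,alpha=1.5,beta=15)
    cv2.imwrite(out,cv2.resize(im,None,fx=k,fy=k,interpolation=cv2.INTER_CUBIC))
E
python3 - <<'E'
from h import *
s=bot.observe();print(TW(s).round(3))
crop('pics/wrist0.png',120,0,320,400,1.5*1,'pics/w0c.png')
crop('pics/scene0.png',215,205,220,150,3.6,'pics/s0c.png')
crop('pics/side0.png',240,190,220,190,3.1,'pics/d0c.png')
E
```

```text
[[-0.001  1.    -0.     0.625]
 [-0.    -0.    -1.    -0.   ]
 [-1.    -0.001  0.     0.228]
 [ 0.     0.     0.     1.   ]]
```

View pics/w0c.png

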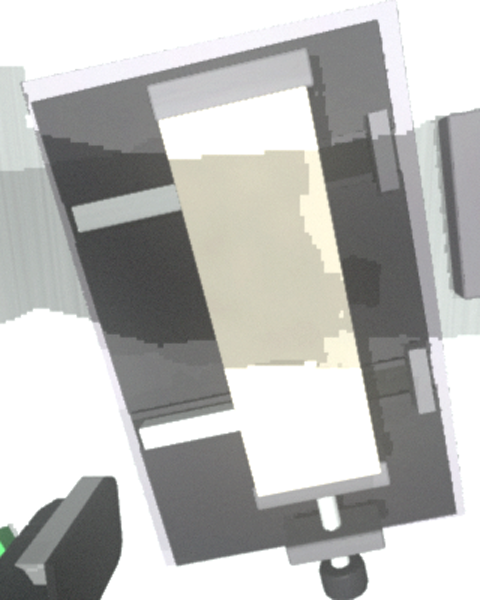

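View pics/s0c.png

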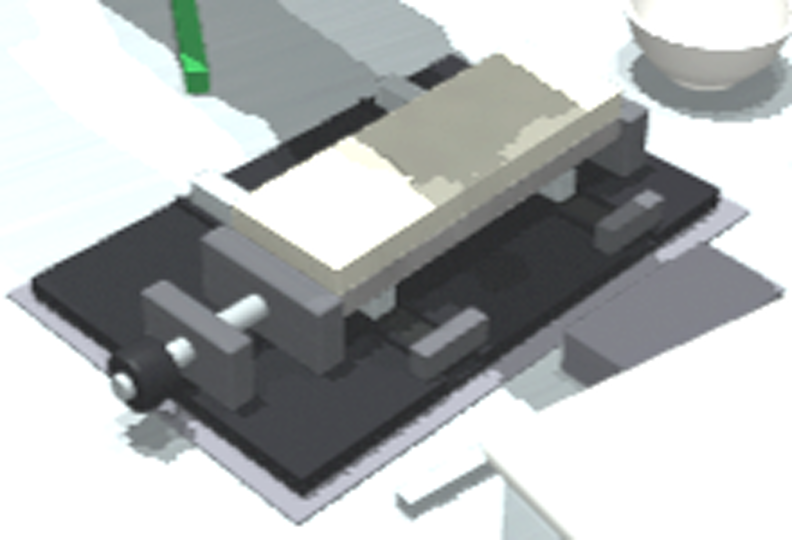

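View pics/d0c.png

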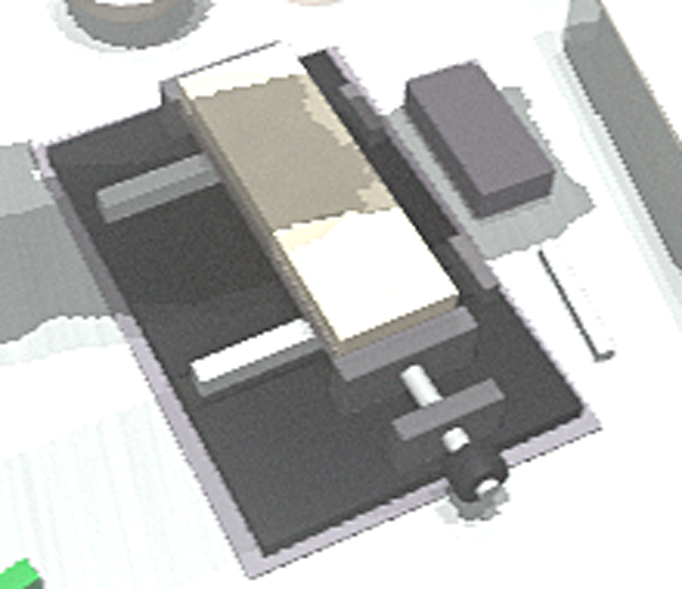

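Run:
```python
from h import *
s=bot.observe()
w=lambda u,v:('wrist',(120+u/1.5,v/1.5)); sc=lambda u,v:('scene',(215+u/3.6,205+v/3.6)); sd=lambda u,v:('side',(240+u/3.1,190+v/3.1))
P={'NL':[w(33,101),sc(460,57),sd(48,148)],'FL':[w(377,20),sc(718,188),sd(333,48)],'FR':[w(457,515),sc(305,492),sd(582,408)],'NR':[w(176,564),sc(35,283),sd(265,550)],
'stoneNL':[w(160,118),sc(497,54),sd(180,94)],'stoneNR':[w(260,497),sc(236,207),sd(341,350)],'stoneFR':[w(380,473),sc(338,272),sd(457,294)],'stoneFL':[w(307,88),sc(622,95),sd(291,68)],
'barLn+':[w(72,208),sc(402,77),sd(97,193)],'barLn-':[w(78,231),sd(104,213)],
'barRn+':[w(140,430),sd(193,369)],'barRn-':[w(146,448),sd(200,388)]}
W={}
for k,v in P.items():
    x,e=tri([ray(n,p,s) for n,p in v]); W[k]=x; print(k,(x*1000).round(1),np.round(np.array(e)*1000,1))
loc={'NL':(-110,130),'FL':(80,130),'FR':(80,-165),'NR':(-110,-165)}
A=np.array([loc[k] for k in loc])/1000.; B=np.array([W[k][:2] for k in loc])
a0=A-A.mean(0);b0=B-B.mean(0)
th=np.arctan2((a0[:,0]*b0[:,1]-a0[:,1]*b0[:,0]).sum(),(a0*b0).sum())
c,sn=np.cos(th),np.sin(th);Rm=np.array([[c,-sn],[sn,c]]);t=B.mean(0)-Rm@A.mean(0)
z=np.mean([W[k][2] for k in loc])-0.010
print('yaw',th,'t',t,'z',z); print('resid mm',((A@Rm.T+t-B)*1000).round(1).tolist())
for k in W:
    q=Rm.T@(W[k][:2]-t); print(k,(q*1000).round(1),round((W[k][2]-z)*1000,1))
```

```text
NL [480.3 120.5  10.2] [3.  4.9 2.3]
FL [666.  155.3  15.4] [1.8 1.3 2.3]
FR [ 727.2 -131.3   10.3] [3.2 3.5 2.8]
NR [ 540.7 -169.6   10.8] [2.1 3.7 2.3]
stoneNL [556.2 100.2  57.9] [4.6 4.5 1.7]
stoneNR [601.  -92.7  60. ] [2.2 5.1 4.3]
stoneFR [668.4 -77.3  62. ] [1.7 2.8 2.1]
stoneFL [627.2 115.7  58. ] [1.9 7.6 9. ]
barLn+ [501.3  65.3  26.5] [3.4 5.4 2.5]
barLn- [501.1  49.6  23.6] [0. 0.]
barRn+ [526.9 -68.1  25.9] [0.3 0.3]
barRn- [528.7 -80.2  24.8] [1.1 1.1]
yaw 0.20386084788138556 t [0.61468504 0.01393314] z 0.0016837033407291584
resid mm [[0.4, -1.6], [0.7, 2.1], [-0.8, -0.2], [-0.4, -0.4]]
NL [-110.1  131.6] 8.5
FL [ 78.8 128.1] 13.7
FR [  80.8 -165. ] 8.7
NR [-109.6 -164.7] 9.1
stoneNL [-39.8  96.3] 56.2
stoneNR [ -35.  -101.6] 58.3
stoneFR [  34.2 -100.2] 60.3
stoneFL [32.9 97.1] 56.4
barLn+ [-100.6   73.2] 24.8
barLn- [-104.    57.9] 21.9
barRn+ [-102.5  -62.6] 24.2
barRn- [-103.3  -74.8] 23.1
```

step_arm --targets '[[[0.7,-1.06,-0.6,-0.15,0,0,0],[1.4,-2.12,-1.2,-0.3,0,0,0],[2.1,-3.18,-1.8,-0.45,0,0,0],[2.8,-4.24,-2.4,-0.6,0,0,0],[3.5,-5.3,-3.0,-0.75,0,0,0],[4.2,-6.36,-3.6,-0.9,0,0,0],[4.9,-7.4,-4.2,-1.05,0,0,0],[5.6,-8.5,-4.8,-1.2,0,0,0],[6.3,-9.5,-5.4,-1.35,0,0,0],[7.0,-10.6,-6.0,-1.5,0,0,0]]]' --grip_force 40

```text
clock: 1.15
position: [0.5182, 0.0602, 0.1577]
tool_rot: [-3.022, 1.57, -3.087]
force: [0.6, 0.3, 0.6]
grip_width: 0.0001
```

step_arm --targets '[[[1.0,0,0,-0.14,0,0,0],[2.5,0,0,-0.275,0,0,0],[2.5,0,0,-0.275,0,0,0]]]'

```text
clock: 1.45
position: [0.5173, 0.0598, 0.1313]
tool_rot: [2.95, 1.567, -3.12]
force: [0.2, 1.1, 1.0]
grip_width: -0.0
```

Run:
```python
from h import *
s=bot.observe(); print(s['clock'],s['position'].round(4),s['force'].round(2),s['qpos'].round(2)); print(TW(s).round(3))
for n in ["scene","side","wrist"]:
    im=eyes.grab_frame(n); cv2.imwrite(f"pics/{n}1.png",im[:,:,::-1])
a=cv2.imread('pics/scene1.png')[130:380,200:500];b=cv2.imread('pics/side1.png')[130:380,200:500]
cv2.imwrite('pics/both1.png',cv2.resize(np.hstack([a,b]),None,fx=1.33,fy=1.33))
p=s['position']+np.array([0,0,-.022]); print('tips proj',proj('scene',p),proj('side',p),proj('wrist',p,s))
```

```text
1.45 [0.5173 0.0598 0.1313] [0.25 1.1  0.98] [ 0.12  0.53 -0.47  1.94  0.34  0.75  1.24]
[[-0.004 -0.211  0.977  0.517]
 [-0.     0.977  0.211  0.06 ]
 [-1.     0.001 -0.004  0.131]
 [ 0.     0.     0.     1.   ]]
tips proj [326.66484684 193.71485877] [278.9039237  220.20273295] [320.1991887  296.79386129]
```

View pics/wrist1.png

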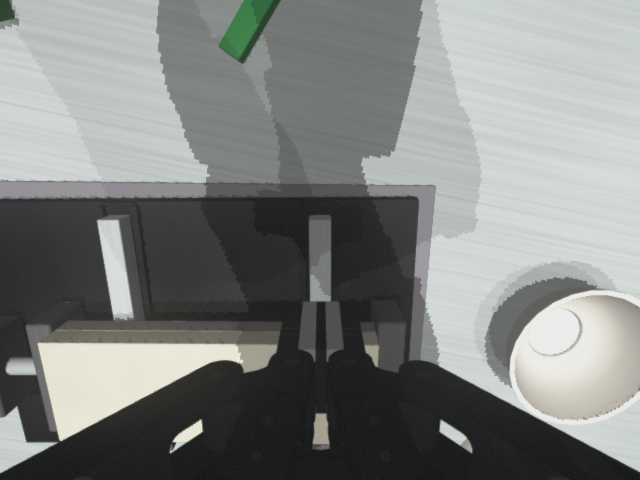

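View pics/both1.png

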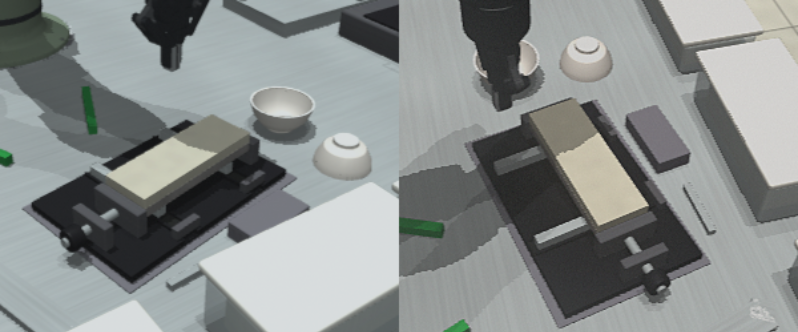

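Run:
```python
from h import *
s=bot.observe()
Rm=R.from_euler('z',.204).as_matrix()[:2,:2]; t=np.array([.6147,.0139])
for z in (.03,.036,.04):
  for n,p in (('L',(308,215)),('L',(331,215)),('R',(98,220)),('R',(128,216)),('plateNR',(417,197))):
    q=plane('wrist',p,z-(.016 if 'pl' in n else 0),s)[:2]; print(z,n,q.round(4),(Rm.T@(q-t)*1000).round(1))
```

```text
0.03 L [0.5011 0.0487] [-104.2   57.1]
0.03 L [0.4982 0.0626] [-104.3   71.3]
0.03 R [ 0.5307 -0.0779] [-100.8  -72.9]
0.03 R [ 0.5244 -0.0599] [-103.4  -54. ]
0.03 plateNR [0.4784 0.1158] [-112.8  127.4]
0.036 L [0.4998 0.0486] [-105.5   57.3]
0.036 L [0.4969 0.0622] [-105.5   71.2]
0.036 R [ 0.5287 -0.0749] [-102.2  -69.5]
0.036 R [ 0.5225 -0.0573] [-104.7  -51.1]
0.036 plateNR [0.4777 0.1142] [-113.9  125.9]
0.04 L [0.4989 0.0486] [-106.4   57.4]
0.04 L [0.4961 0.0619] [-106.4   71. ]
0.04 R [ 0.5274 -0.0729] [-103.1  -67.3]
0.04 R [ 0.5213 -0.0557] [-105.6  -49.2]
0.04 plateNR [0.4772 0.1131] [-114.5  125. ]
```

step_arm --targets '[[[2.5,0,0,0,0,0,0],[5.0,0,0,0,0,0,0],[6.5,0,0,0,0,0,0],[6.5,0,0,0,0,0,0]]]'

```text
clock: 2.0
position: [0.5177, 0.0601, 0.0673]
tool_rot: [3.118, 1.568, -2.961]
force: [-0.0, -0.5, 0.2]
grip_width: 0.0001
```

step_arm --targets '[[[0.2,0,0,0,0,0,0],[0.4,0,0,0,0,0,0]]]'

```text
clock: 2.2
position: [0.5183, 0.0602, 0.0641]
tool_rot: [-3.012, 1.57, -2.809]
force: [-0.1, -0.6, 0.2]
grip_width: 0.0
```

step_arm --targets '[[[0.2,0,0,0,0,0,0],[0.2,0,0,0,0,0,0]]]'

```text
clock: 2.4
position: [0.5186, 0.0602, 0.0626]
tool_rot: [-2.62, 1.57, -2.418]
force: [0.2, -0.1, 0.4]
grip_width: -0.0003
```

step_arm --targets '[[[0.2,0,0,0,0,0,0],[0.2,0,0,0,0,0,0]]]'

```text
clock: 2.6
position: [0.5187, 0.0602, 0.0606]
tool_rot: [-2.457, 1.57, -2.255]
force: [0.5, -0.4, -0.2]
grip_width: -0.0002
```

step_arm --targets '[[[0.2,0,0,0,0,0,0],[0.2,0,0,0,0,0,0]]]'

```text
clock: 2.8
position: [0.5186, 0.0601, 0.0583]
tool_rot: [-2.72, 1.57, -2.518]
force: [-0.2, 0.4, -1.1]
grip_width: 0.0001
```

step_arm --targets '[[[0.2,0,0,0,0,0,0],[0.2,0,0,0,0,0,0]]]'

```text
clock: 3.0
position: [0.5184, 0.0601, 0.0561]
tool_rot: [-2.863, 1.57, -2.661]
force: [-0.1, -1.4, -0.1]
grip_width: 0.0001
```

Tips at 0.034, no contact yet.

step_arm --targets '[[[0.15,0,0,0,0,0,0],[0.15,0,0,0,0,0,0]]]'

```text
clock: 3.2
position: [0.5183, 0.0601, 0.0544]
tool_rot: [-2.917, 1.569, -2.715]
force: [0.3, 0.4, -0.3]
grip_width: 0.0
```

step_arm --targets '[[[0.15,0,0,0,0,0,0],[0.15,0,0,0,0,0,0]]]'

```text
clock: 3.4
position: [0.5182, 0.0601, 0.0527]
tool_rot: [-2.972, 1.569, -2.77]
force: [0.4, -0.4, -0.5]
grip_width: -0.0
```

step_arm --targets '[[[0.15,0,0,0,0,0,0],[0.15,0,0,0,0,0,0]]]'

```text
clock: 3.6
position: [0.5181, 0.0601, 0.051]
tool_rot: [-2.982, 1.569, -2.78]
force: [0.2, -0.4, 0.3]
grip_width: 0.0001
```

Run:
```python
from h import *
for n in ["side","wrist","scene"]:
    im=eyes.grab_frame(n); cv2.imwrite(f"pics/{n}2.png",im[:,:,::-1])
crop('pics/side2.png',240,170,150,150,3,'pics/d2c.png')
crop('pics/scene2.png',290,170,150,150,3,'pics/s2c.png')
crop('pics/wrist2.png',200,150,250,200,2,'pics/w2c.png')
a=cv2.imread('pics/d2c.png');b=cv2.imread('pics/s2c.png');cv2.imwrite('pics/b2.png',np.hstack([a,b])[:, :800])
s=bot.observe(); p=s['position']+np.array([0,0,-.022]); print('tips proj',proj('scene',p),proj('side',p),proj('wrist',p,s))
```

```text
tips proj [326.54661244 230.31309363] [281.6978639  250.53301446] [320.2430723  296.70118151]
```

View pics/b2.png

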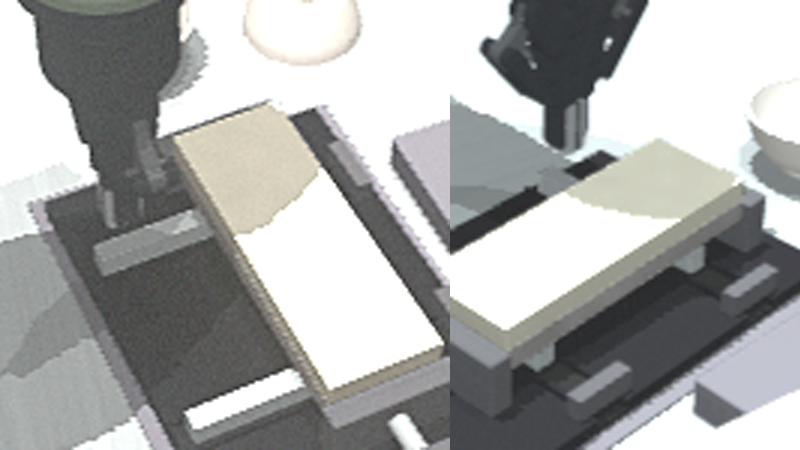

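View pics/w2c.png

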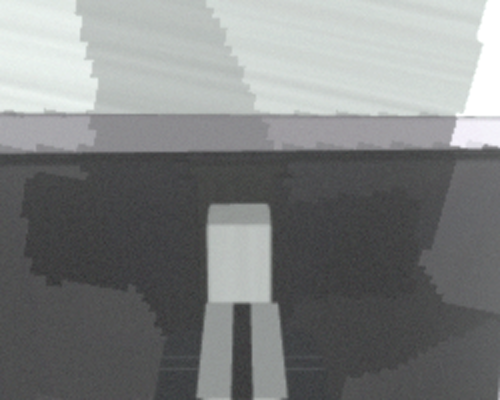

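Run:
```python
from h import *
s=bot.observe();T=TW(s)
for d in (0,.006,.01,.014,.022):
  for z in (-.011,.0,.011):
    p=(T@[d,0,z,1])[:3]; print(d,z,p[2].round(4),'sc',proj('scene',p).round(1),'sd',proj('side',p).round(1),'w',proj('wrist',p,s).round(1))
print(tri([ray('side',(276.5,245)),ray('scene',(325.5,220.5))]))
```

```text
0 -0.011 0.0512 sc [322.6 218.5] sd [275.3 244.6] w [320.1 293.1]
0 0.0 0.0512 sc [326.7 220.6] sd [281.1 242.5] w [320.2 319.3]
0 0.011 0.0512 sc [330.8 222.8] sd [286.9 240.5] w [320.2 344.5]
0.006 -0.011 0.0452 sc [322.6 221.2] sd [275.5 246.8] w [320.2 287.2]
0.006 0.0 0.0452 sc [326.6 223.3] sd [281.3 244.7] w [320.2 312.5]
0.006 0.011 0.0452 sc [330.7 225.5] sd [287.  242.7] w [320.2 337. ]
0.01 -0.011 0.0412 sc [322.6 222.9] sd [275.6 248.2] w [320.2 283.4]
0.01 0.0 0.0412 sc [326.6 225.1] sd [281.4 246.2] w [320.2 308.3]
0.01 0.011 0.0412 sc [330.7 227.2] sd [287.1 244.2] w [320.2 332.3]
0.014 -0.011 0.0372 sc [322.6 224.7] sd [275.7 249.7] w [320.2 279.8]
0.014 0.0 0.0372 sc [326.6 226.8] sd [281.5 247.7] w [320.2 304.2]
0.014 0.011 0.0372 sc [330.6 229. ] sd [287.2 245.6] w [320.2 327.8]
0.022 -0.011 0.0292 sc [322.5 228.2] sd [276.  252.6] w [320.2 273.2]
0.022 0.0 0.0292 sc [326.5 230.3] sd [281.7 250.5] w [320.2 296.6]
0.022 0.011 0.0292 sc [330.6 232.5] sd [287.3 248.5] w [320.2 319.3]
(array([0.50997024, 0.06214211, 0.04582252]), [np.float64(0.0009262667571244051), np.float64(0.000926266757124376)])
```

step_arm --targets '[[[0.15,0,0,0,0,0,0],[0.3,0,0,0,0,0,0],[0.3,0,0,0,0,0,0]]]'

```text
clock: 4.05
position: [0.5181, 0.06, 0.048]
tool_rot: [-3.002, 1.569, -2.8]
force: [-0.1, 1.0, -0.3]
grip_width: -0.0001
```

step_arm --targets '[[[0.2,0,0,0,0,0,0],[0.2,0,0,0,0,0,0]]]'

```text
clock: 4.25
position: [0.5179, 0.06, 0.0457]
tool_rot: [-3.037, 1.569, -2.835]
force: [0.8, -0.0, 0.2]
grip_width: -0.0001
```

step_arm --targets '[[[0.2,0,0,0,0,0,0],[0.2,0,0,0,0,0,0]]]'

```text
clock: 4.45
position: [0.5178, 0.06, 0.0435]
tool_rot: [-3.055, 1.568, -2.853]
force: [0.2, -1.0, 0.3]
grip_width: -0.0003
```

step_arm --targets '[[[0.2,0,0,0,0,0,0],[0.2,0,0,0,0,0,0]]]'

```text
clock: 4.65
position: [0.5177, 0.06, 0.0412]
tool_rot: [-3.066, 1.568, -2.864]
force: [0.5, -0.6, 0.4]
grip_width: -0.0002
```

step_arm --targets '[[[0.2,0,0,0,0,0,0],[0.2,0,0,0,0,0,0]]]'

```text
clock: 4.85
position: [0.5176, 0.06, 0.039]
tool_rot: [-3.086, 1.568, -2.884]
force: [0.8, -0.2, 0.2]
grip_width: -0.0
```

Run:
```python
from h import *
s=bot.observe(); print(s['position'],s['force'],bot.tcp_to_tips)
for n in ["side","scene"]:
    im=eyes.grab_frame(n); cv2.imwrite(f"pics/{n}3.png",im[:,:,::-1])
crop('pics/side3.png',240,190,110,110,3.6,'pics/d3c.png')
crop('pics/scene3.png',290,170,110,110,3.6,'pics/s3c.png')
a=cv2.imread('pics/d3c.png');b=cv2.imread('pics/s3c.png');cv2.imwrite('pics/b3.png',np.hstack([a,b])[:, :800])
```

```text
[0.51757519 0.05998707 0.03898622] [ 0.81233945 -0.24638147  0.24749196] 0.022
```

View pics/b3.png

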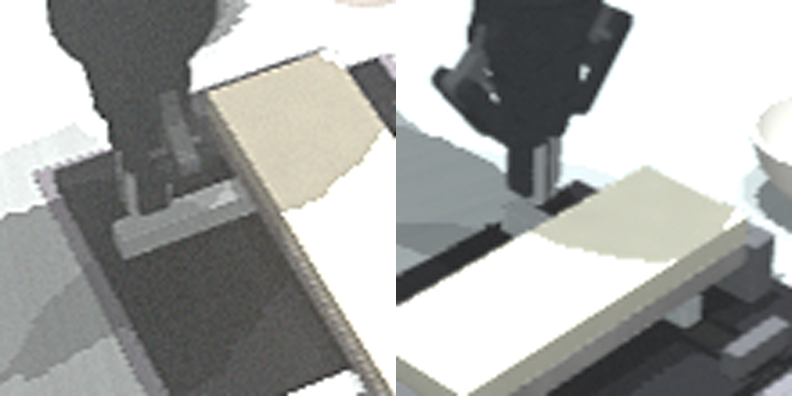

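step_arm --targets '[[[0.15,0,0,0,0,0,0],[0.15,0,0,0,0,0,0]]]'

```text
clock: 5.15
position: [0.5176, 0.06, 0.0375]
tool_rot: [-3.07, 1.568, -2.868]
force: [0.2, -0.5, 1.3]
grip_width: 0.0001
```

step_arm --targets '[[[0.15,0,0,0,0,0,0],[0.15,0,0,0,0,0,0]]]'

```text
clock: 5.35
position: [0.5175, 0.06, 0.0359]
tool_rot: [-3.093, 1.568, -2.89]
force: [0.1, 0.0, 0.5]
grip_width: 0.0
```

step_arm --targets '[[[0.15,0,0,0,0,0,0],[0.15,0,0,0,0,0,0]]]'

```text
clock: 5.55
position: [0.5174, 0.0599, 0.0341]
tool_rot: [-3.093, 1.567, -2.891]
force: [0.1, -0.2, 0.3]
grip_width: 0.0
```

Run:
```python
from h import *
for n in ["side","wrist"]:
    im=eyes.grab_frame(n); cv2.imwrite(f"pics/{n}4.png",im[:,:,::-1])
crop('pics/side4.png',250,200,80,80,5,'pics/d3c.png')
crop('pics/wrist4.png',260,200,120,120,400/120,'pics/s3c.png')
a=cv2.imread('pics/d3c.png');b=cv2.imread('pics/s3c.png');cv2.imwrite('pics/b4.png',np.hstack([a,b])[:, :800])
```

```text
(no output)
```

View pics/b4.png

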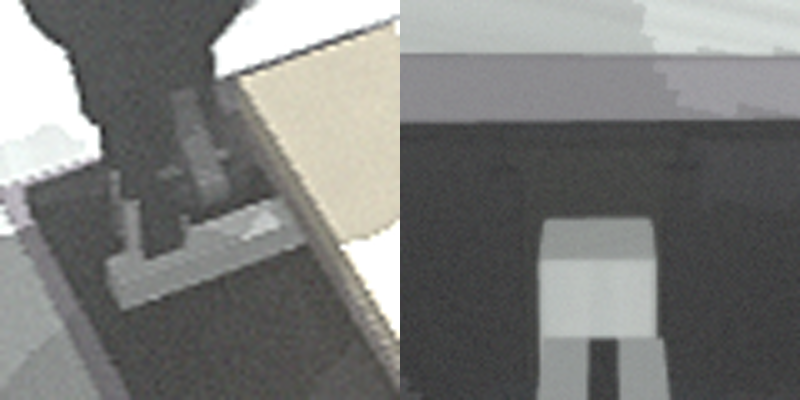

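step_arm --targets '[[[0.15,0,0,0,0,0,0],[0.15,0,0,0,0,0,0]]]'

```text
clock: 5.85
position: [0.5174, 0.06, 0.0326]
tool_rot: [-3.096, 1.567, -2.894]
force: [-0.3, 0.6, -0.1]
grip_width: 0.0002
```

step_arm --targets '[[[0.15,0,0,0,0,0,0],[0.15,0,0,0,0,0,0]]]'

```text
clock: 6.05
position: [0.5173, 0.0599, 0.031]
tool_rot: [-3.082, 1.567, -2.88]
force: [-0.1, -0.4, -0.1]
grip_width: -0.0001
```

step_arm --targets '[[[0.1,0,0,0,0,0,0],[0.1,0,0,0,0,0,0]]]'

```text
clock: 6.25
position: [0.5172, 0.0599, 0.0298]
tool_rot: [-3.102, 1.567, -2.9]
force: [-0.0, -0.2, 0.5]
grip_width: 0.0001
```

step_arm --targets '[[[0.1,0,0,0,0,0,0],[0.1,0,0,0,0,0,0]]]'

```text
clock: 6.45
position: [0.5171, 0.0599, 0.0287]
tool_rot: [-3.109, 1.567, -2.906]
force: [-0.6, -0.3, -0.0]
grip_width: 0.0001
```

step_arm --targets '[[[0.1,0,0,0,0,0,0],[0.1,0,0,0,0,0,0]]]'

```text
clock: 6.65
position: [0.5172, 0.0599, 0.0278]
tool_rot: [-3.09, 1.567, -2.888]
force: [0.1, -0.0, 4.9]
grip_width: 0.0
```

Run:
```python
from h import *
for n in ["side","wrist"]:
    im=eyes.grab_frame(n); cv2.imwrite(f"pics/{n}5.png",im[:,:,::-1])
crop('pics/side5.png',240,180,100,100,4,'pics/d3c.png')
crop('pics/wrist5.png',260,200,120,120,400/120,'pics/s3c.png')
a=cv2.imread('pics/d3c.png');b=cv2.imread('pics/s3c.png');cv2.imwrite('pics/b5.png',np.hstack([a,b])[:, :800])
print(bot.observe()['force'],bot.observe()['position'])
```

```text
[-1.04760305  0.4576974   3.0095844 ] [0.5171783  0.05993778 0.02781413]
```

View pics/b5.png

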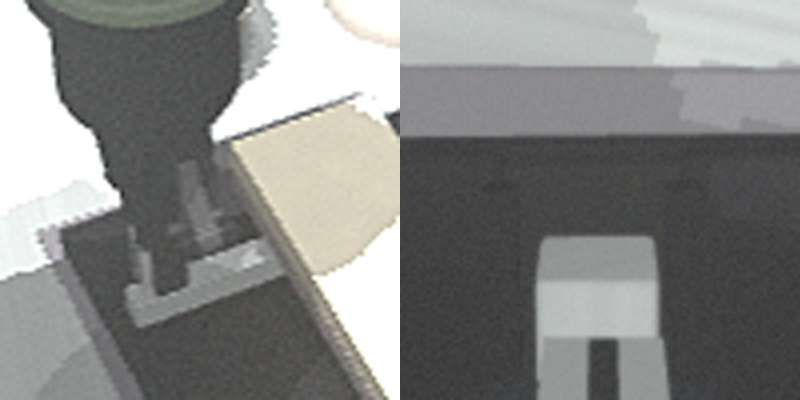

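step_arm --targets '[[[-1.0,0,0,0,0,0,0],[-1.2,0,-2.0,0,0,0,0],[-1.2,0,-4.2,0,0,0,0],[-0.3,0,-4.2,0,0,0,0],[0.7,0,-4.2,0,0,0,0],[0.75,0,-4.2,0,0,0,0]]]'

```text
clock: 7.35
position: [0.4762, 0.0517, 0.0195]
tool_rot: [-3.133, 1.566, -2.931]
force: [-0.1, -0.1, -0.5]
grip_width: 0.0004
```

Run:
```python
from h import *
for n in ["side","wrist"]:
    im=eyes.grab_frame(n); cv2.imwrite(f"pics/{n}6.png",im[:,:,::-1])
crop('pics/side6.png',240,180,100,100,4,'pics/d3c.png')
crop('pics/wrist6.png',230,200,200,200,400/200,'pics/s3c.png')
a=cv2.imread('pics/d3c.png');b=cv2.imread('pics/s3c.png');cv2.imwrite('pics/b6.png',np.hstack([a,b])[:, :800])
print(bot.observe()['force'],bot.observe()['position']);print(TW(bot.observe()).round(3))
```

```text
[0.08183075 0.75759612 0.25099624] [0.47631138 0.05174557 0.02011528]
[[-0.004 -0.201  0.98   0.476]
 [-0.001  0.98   0.201  0.052]
 [-1.    -0.    -0.004  0.02 ]
 [ 0.     0.     0.     1.   ]]
```

View pics/b6.png

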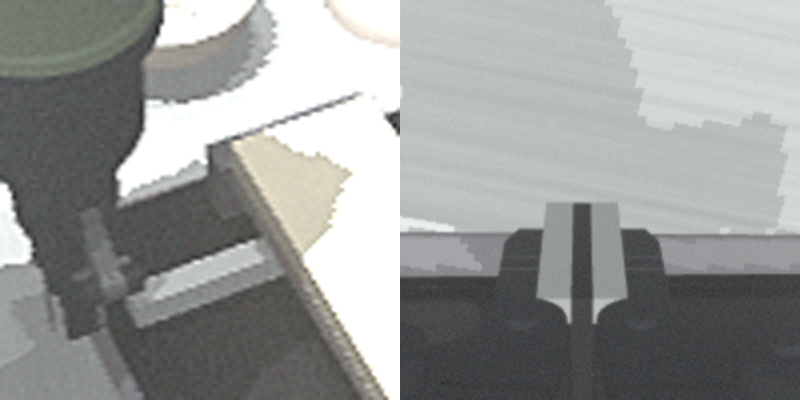

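step_arm --targets '[[[0,0,0.8,0,0,0,0],[0,0,1.4,0,0,0,0],[0,0,2.0,0,0,0,0],[0,0,2.6,0,0,0,0],[0,0,3.2,0,0,0,0],[0,0,3.8,0,0,0,0],[0,0,4.2,0,0,0,0],[0,0,4.2,0,0,0,0]]]'

```text
clock: 8.25
position: [0.5182, 0.0604, 0.02]
tool_rot: [3.072, 1.567, -3.008]
force: [0.5, -0.3, -0.4]
grip_width: -0.0002
```

step_arm --targets '[[[0,0,0.2,0,0,0,0],[0,0,0.4,0,0,0,0],[0,0,0.5,0,0,0,0]]]'

```text
clock: 8.55
position: [0.5233, 0.0615, 0.0199]
tool_rot: [3.068, 1.567, -3.012]
force: [-1.3, -0.2, -0.7]
grip_width: -0.0001
```

step_arm --targets '[[[0,0,0.2,0,0,0,0],[0,0,0.2,0,0,0,0]]]'

```text
clock: 8.75
position: [0.5251, 0.0618, 0.0198]
tool_rot: [3.106, 1.567, -2.975]
force: [-2.7, -0.0, 0.6]
grip_width: 0.0002
```

step_arm --targets '[[[0,0,0.2,0,0,0,0],[0,0,0.2,0,0,0,0]]]'

```text
clock: 8.95
position: [0.5252, 0.0618, 0.0194]
tool_rot: [-3.089, 1.563, -2.887]
force: [-12.4, -2.4, 7.0]
grip_width: 0.0
```

step_arm --targets '[[[0,0,0.15,0,0,0,0],[0,0,0.15,0,0,0,0]]]'

```text
clock: 9.15
position: [0.5252, 0.0617, 0.0193]
tool_rot: [-3.057, 1.56, -2.854]
force: [-11.8, -2.1, 8.0]
grip_width: 0.0001
```

step_arm --targets '[[[0,0,0.15,0,0,0,0],[0,0,0.15,0,0,0,0]]]'

```text
clock: 9.35
position: [0.5252, 0.0617, 0.0192]
tool_rot: [-3.037, 1.557, -2.834]
force: [-11.8, -1.8, 10.6]
grip_width: -0.0
```

step_arm --targets '[[[0,0,-1.0,0,-0.013,0,0],[-0.8,0,-3.0,0,-0.013,0,0],[-0.8,-3.0,-5.0,0,-0.013,0,0],[-0.8,-7.0,-5.0,0,-0.013,0,0],[-0.8,-11.0,-5.0,0,-0.013,0,0],[-0.8,-13.0,-5.0,0,-0.013,0,0],[-0.8,-13.0,-5.0,0,-0.013,0,0]]]'

```text
clock: 10.05
position: [0.5031, -0.079, 0.0281]
tool_rot: [-1.577, 1.568, -1.379]
force: [-0.1, 1.4, -0.8]
grip_width: -0.0
```

Run:
```python
from h import *
for n in ["side","wrist","scene"]:
    im=eyes.grab_frame(n); cv2.imwrite(f"pics/{n}7.png",im[:,:,::-1])
crop('pics/side7.png',240,190,200,200,2,'pics/d3c.png')
crop('pics/scene7.png',215,190,200,200,2,'pics/s3c.png')
a=cv2.imread('pics/d3c.png');b=cv2.imread('pics/s3c.png');cv2.imwrite('pics/b7.png',np.hstack([a,b])[:, :800])
s=bot.observe();print(s['clock'],s['force'],s['position']);print(TW(s).round(3))
Rm=R.from_euler('z',.204).as_matrix()[:2,:2]; t=np.array([.6147,.0139]);print(Rm.T@(s['position'][:2]-t))
```

```text
10.2 [-0.08411395 -0.22178744  0.54285325] [ 0.50263083 -0.07491759  0.02810314]
[[-0.    -0.202  0.979  0.503]
 [-0.001  0.979  0.202 -0.075]
 [-1.    -0.001 -0.     0.028]
 [ 0.     0.     0.     1.   ]]
[-0.12773869 -0.06427201]
```

View pics/b7.png

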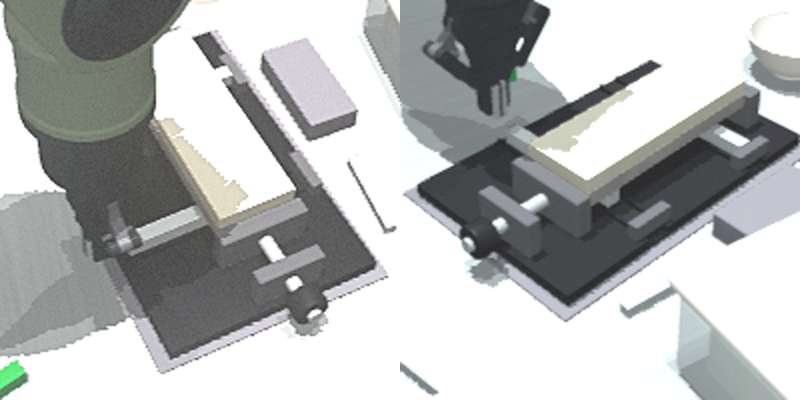

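View pics/wrist7.png

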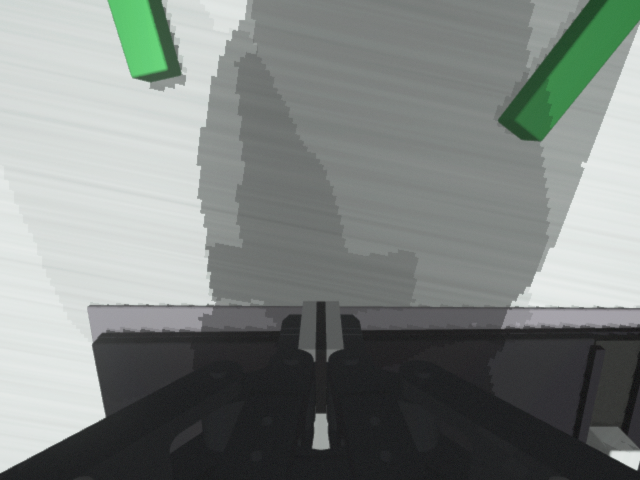

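step_arm --targets '[[[0.5,0,0,0,0,0,0],[0.8,0,0,0,0,0,0],[0.8,0,0.8,0,0,0,0],[0.8,0,1.4,0,0,0,0],[0.8,0,2.0,0,0,0,0],[0.8,0,2.6,0,0,0,0],[0.8,0,3.2,0,0,0,0],[0.8,0,3.8,0,0,0,0],[0.8,0,4.2,0,0,0,0],[0.8,0,4.4,0,0,0,0]]]'

```text
clock: 11.2
position: [0.5461, -0.0659, 0.0201]
tool_rot: [-1.749, 1.57, -1.545]
force: [-1.0, -0.3, 0.3]
grip_width: 0.0001
```

step_arm --targets '[[[0,0,0.15,0,0,0,0],[0,0,0.3,0,0,0,0]]]'

```text
clock: 11.4
position: [0.549, -0.0654, 0.02]
tool_rot: [-1.944, 1.57, -1.741]
force: [-1.9, -0.2, 0.4]
grip_width: -0.0003
```

step_arm --targets '[[[0,0,0.2,0,0,0,0],[0,0,0.2,0,0,0,0]]]'

```text
clock: 11.6
position: [0.5512, -0.0649, 0.0201]
tool_rot: [-1.635, 1.57, -1.432]
force: [-0.1, 0.4, -0.3]
grip_width: 0.0
```

step_arm --targets '[[[0,0,0.2,0,0,0,0],[0,0,0.2,0,0,0,0]]]'

```text
clock: 11.8
position: [0.5524, -0.0647, 0.0199]
tool_rot: [-2.603, 1.569, -2.4]
force: [-6.7, -0.8, 3.5]
grip_width: 0.0001
```

step_arm --targets '[[[0,0,0.2,0,0,0,0],[0,0,0.2,0,0,0,0]]]'

```text
clock: 12.0
position: [0.5525, -0.0648, 0.0196]
tool_rot: [-2.931, 1.565, -2.729]
force: [-12.7, -1.8, 8.1]
grip_width: -0.0003
```

step_arm --targets '[[[0,0,-0.5,0,-0.005,0,0],[0,0,-2.0,0,-0.005,0,0],[-3.0,0,-3.0,0,-0.005,0,0],[-6.5,0,-3.0,0,-0.005,0,0],[-6.5,0,-3.0,0,-0.005,0,0]]]'

```text
clock: 12.5
position: [0.5254, -0.0708, 0.0885]
tool_rot: [-0.587, 1.565, -0.385]
force: [-0.1, 0.3, 0.7]
grip_width: 0.0001
```

Run:
```python
from h import *
s=bot.observe()
for n in ["side","wrist","scene"]:
    im=eyes.grab_frame(n); cv2.imwrite(f"pics/{n}8.png",im[:,:,::-1])
crop('pics/side8.png',240,190,200,200,2,'pics/d3c.png')
crop('pics/scene8.png',215,190,200,200,2,'pics/s3c.png')
a=cv2.imread('pics/d3c.png');b=cv2.imread('pics/s3c.png');cv2.imwrite('pics/b8.png',np.hstack([a,b])[:, :800])
print(s['clock'],s['force'],s['position']);print(TW(s).round(3))
Rm=R.from_euler('z',.204).as_matrix()[:2,:2]; t=np.array([.6147,.0139]);print(Rm.T@(s['position'][:2]-t))
```

```text
12.5 [-0.05664789  0.29791436  0.65137519] [ 0.52542187 -0.07084491  0.08846285]
[[ 0.005 -0.201  0.98   0.525]
 [-0.002  0.98   0.201 -0.071]
 [-1.    -0.003  0.005  0.088]
 [ 0.     0.     0.     1.   ]]
[-0.10459517 -0.06490096]
```

View pics/b8.png

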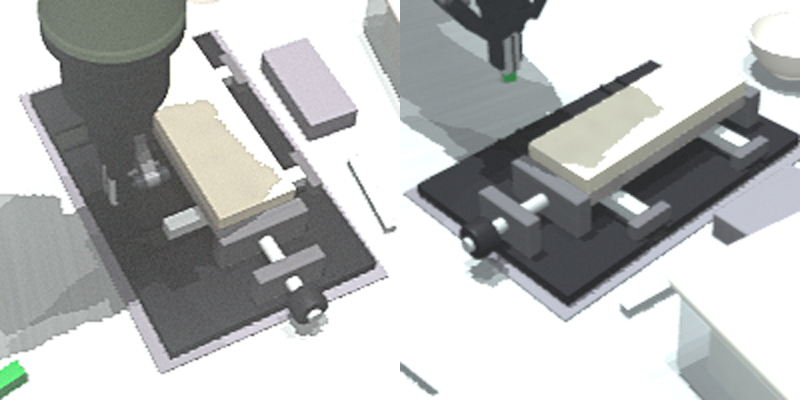

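View pics/wrist8.png

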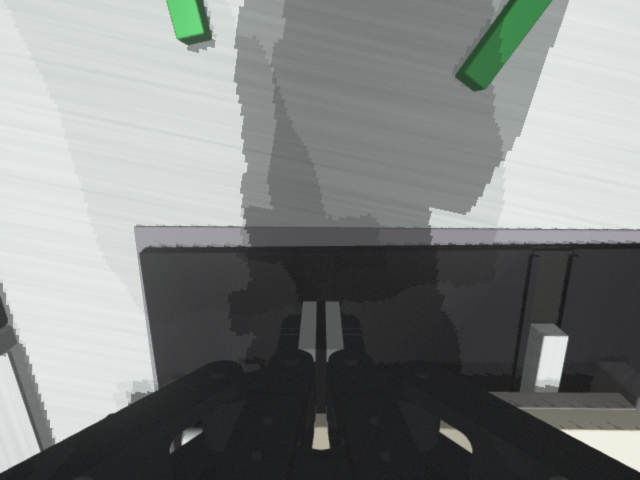

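step_arm --targets '[[[0,0,2.0,0,0.005,0,0],[0,0,5.0,0,0.005,0,0],[0,0,8.0,0,0.005,0,0],[0.5,0,10.0,0,0.005,0,0],[1.0,0,10.4,0,0.005,0,0],[1.0,0,10.4,0,0.005,0,0]]]'

```text
clock: 13.25
position: [0.6245, -0.0496, 0.0727]
tool_rot: [-3.05, 1.563, -2.847]
force: [-0.2, 1.0, -0.4]
grip_width: 0.0002
```

```bash
cat > st.py <<'E'
from h import *
s=bot.observe()
Rm=R.from_euler('z',.204).as_matrix()[:2,:2]; t=np.array([.6147,.0139])
print(s['clock'],s['force'].round(2),s['position'].round(4),'vise',(Rm.T@(s['position'][:2]-t)*1000).round(1));print(TW(s)[:3,:3].round(4).tolist())
E
python3 st.py
```

```text
13.25 [-0.16  1.05 -0.39] [ 0.6245 -0.0496  0.0727] vise [ -3.3 -64.2]
[[-0.0076, -0.2016, 0.9794], [-0.0023, 0.9795, 0.2015], [-1.0, -0.0007, -0.0079]]
```

step_arm --targets '[[[0.2,0,0.2,0,-0.008,0,0],[0.2,0,0.2,0,-0.008,0,0]]]'

```text
clock: 13.45
position: [0.6256, -0.0495, 0.0702]
tool_rot: [-2.33, 1.57, -2.127]
force: [0.3, 0.1, 0.8]
grip_width: -0.0001
```

step_arm --targets '[[[0.15,0,0,0,0,0,0],[0.15,0,0,0,0,0,0]]]'

```text
clock: 13.65
position: [0.6251, -0.0498, 0.0686]
tool_rot: [-2.432, 1.569, -2.229]
force: [0.4, -0.5, -0.5]
grip_width: 0.0004
```

step_arm --targets '[[[0.1,0,0,0,0,0,0],[0.1,0,0,0,0,0,0]]]'

```text
clock: 13.85
position: [0.625, -0.0499, 0.0677]
tool_rot: [-2.402, 1.569, -2.2]
force: [-0.5, -1.2, -0.7]
grip_width: -0.0004
```

step_arm --targets '[[[0.1,0,0,0,0,0,0],[0.1,0,0,0,0,0,0]]]'

```text
clock: 14.05
position: [0.625, -0.0499, 0.0666]
tool_rot: [-2.425, 1.569, -2.223]
force: [-0.1, 0.4, 1.0]
grip_width: -0.0003
```

step_arm --targets '[[[0.1,0,0,0,0,0,0],[0.1,0,0,0,0,0,0]]]'

```text
clock: 14.25
position: [0.625, -0.0499, 0.0654]
tool_rot: [-2.518, 1.569, -2.316]
force: [0.1, 0.0, 0.5]
grip_width: -0.0005
```

step_arm --targets '[[[0.1,0,0,0,0,0,0],[0.1,0,0,0,0,0,0]]]'

```text
clock: 14.45
position: [0.6249, -0.0499, 0.0643]
tool_rot: [-2.575, 1.569, -2.372]
force: [-0.8, -0.4, 0.1]
grip_width: -0.0003
```

step_arm --targets '[[[0.1,0,0,0,0,0,0],[0.1,0,0,0,0,0,0]]]'

```text
clock: 14.65
position: [0.6248, -0.0499, 0.0631]
tool_rot: [-2.698, 1.569, -2.496]
force: [0.5, -0.0, 0.2]
grip_width: -0.0001
```

step_arm --targets '[[[0.1,0,0,0,0,0,0],[0.1,0,0,0,0,0,0]]]'

```text
clock: 14.85
position: [0.6249, -0.0499, 0.0621]
tool_rot: [-2.655, 1.569, -2.453]
force: [-0.5, 1.1, 0.4]
grip_width: 0.0002
```

step_arm --targets '[[[0.1,0,0,0,0,0,0],[0.1,0,0,0,0,0,0]]]'

```text
clock: 15.05
position: [0.6249, -0.0499, 0.0611]
tool_rot: [-2.619, 1.569, -2.417]
force: [0.3, 0.6, 2.4]
grip_width: -0.0002
```

step_arm --targets '[[[0.1,0,0,0,0,0,0],[0.1,0,0,0,0,0,0]]]'

```text
clock: 15.25
position: [0.6249, -0.0499, 0.06]
tool_rot: [-2.619, 1.569, -2.417]
force: [-0.3, 0.3, 1.5]
grip_width: 0.0004
```

step_arm --targets '[[[0.1,0,0,0,0,0,0],[0.1,0,0,0,0,0,0]]]'

```text
clock: 15.45
position: [0.6249, -0.0499, 0.0589]
tool_rot: [-2.649, 1.569, -2.446]
force: [-0.4, 0.6, 1.4]
grip_width: 0.0001
```

step_arm --targets '[[[0.1,0,0,0,0,0,0],[0.1,0,0,0,0,0,0]]]'

```text
clock: 15.65
position: [0.6249, -0.0499, 0.058]
tool_rot: [-2.602, 1.569, -2.399]
force: [-2.3, 0.2, 4.0]
grip_width: -0.0
```

step_arm --targets '[[[0.1,0,0,0,0,0,0],[0.1,0,0,0,0,0,0]]]'

```text
clock: 15.85
position: [0.6249, -0.0498, 0.0575]
tool_rot: [-2.432, 1.569, -2.229]
force: [-4.9, 0.0, 13.3]
grip_width: -0.0003
```

Run:
```python
from h import *
for n in ["side","scene"]:
    im=eyes.grab_frame(n); cv2.imwrite(f"pics/{n}9.png",im[:,:,::-1])
crop('pics/side9.png',260,170,150,150,2.66,'pics/d3c.png')
crop('pics/scene9.png',250,190,150,150,2.66,'pics/s3c.png')
a=cv2.imread('pics/d3c.png');b=cv2.imread('pics/s3c.png');cv2.imwrite('pics/b9.png',np.hstack([a,b])[:, :800])
```

```text
(no output)
```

View pics/b9.png

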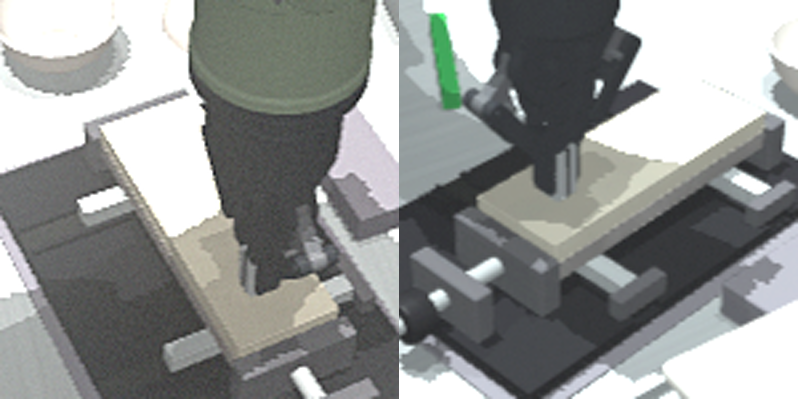

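step_arm --targets '[[[0.06,0,0,0,0,0,0],[0.06,0,0,0,0,0,0],[0.06,0,0,0,0,0,0]]]'

```text
clock: 16.25
position: [0.625, -0.0498, 0.0575]
tool_rot: [-2.28, 1.569, -2.077]
force: [-5.3, -0.4, 14.3]
grip_width: -0.0
```

step_arm --targets '[[[0.07,0,0,0,0,0,0],[0.07,0,0,0,0,0,0],[0.07,0,0,0,0,0,0]]]'

```text
clock: 16.55
position: [0.6249, -0.0498, 0.0575]
tool_rot: [-2.165, 1.569, -1.963]
force: [-6.2, -0.0, 15.1]
grip_width: -0.0001
```

step_arm --targets '[[[0.1,0,-0.02,0,0,0,0],[0.1,0,-0.02,0,0,0,0],[0.1,0,-0.02,0,0,0,0]]]'

```text
clock: 16.85
position: [0.625, -0.0499, 0.0574]
tool_rot: [-1.844, 1.569, -1.642]
force: [-6.1, -0.1, 19.1]
grip_width: 0.0002
```

step_arm --targets '[[[0.12,0,-0.02,0,0,0,0],[0.12,0,-0.02,0,0,0,0],[0.12,0,-0.02,0,0,0,0],[0.12,0,-0.02,0,0,0,0]]]'

```text
clock: 17.25
position: [0.6249, -0.0498, 0.0572]
tool_rot: [-1.603, 1.568, -1.401]
force: [-7.9, -0.2, 21.5]
grip_width: 0.0
```

step_arm --targets '[[[-0.8,0,0,0,0,0,0],[-1.5,1.0,0,0,0,0,0],[-1.5,4.0,0,0,0,0,0],[-1.5,8.0,0,0,0,0,0],[-1.5,11.5,0,0,0,0,0],[-1.4,13.0,0,0,0,0,0],[-1.4,13.0,0,0,0,0,0]]]'

```text
clock: 17.95
position: [0.5982, 0.0808, 0.0711]
tool_rot: [-1.504, 1.569, -1.298]
force: [-0.3, 0.2, -0.8]
grip_width: 0.0002
```

```bash
python3 st.py
```

```text
17.95 [-0.3   0.19 -0.82] [0.5982 0.0808 0.0711] vise [-2.7 68.8]
[[0.0004, -0.2047, 0.9788], [-0.0014, 0.9788, 0.2047], [-1.0, -0.0015, 0.0001]]
```

step_arm --targets '[[[0.2,-0.3,0.2,0,0,0,0],[0.3,-0.3,0.2,0,0,0,0]]]'

```text
clock: 18.15
position: [0.6012, 0.0769, 0.0679]
tool_rot: [-1.495, 1.569, -1.29]
force: [-0.5, 0.1, 0.8]
grip_width: 0.0002
```

step_arm --targets '[[[0.15,0,0,0,0,0,0],[0.15,0,0,0,0,0,0]]]'

```text
clock: 18.35
position: [0.6012, 0.0757, 0.066]
tool_rot: [-1.756, 1.568, -1.552]
force: [0.1, -0.1, 0.3]
grip_width: 0.0001
```

step_arm --targets '[[[0.15,0,0,0,0,0,0],[0.15,0,0,0,0,0,0]]]'

```text
clock: 18.55
position: [0.6012, 0.0753, 0.0643]
tool_rot: [-1.858, 1.568, -1.655]
force: [-0.2, 0.2, 0.3]
grip_width: -0.0
```

step_arm --targets '[[[0.1,0,0,0,0,0,0],[0.1,0,0,0,0,0,0]]]'

```text
clock: 18.75
position: [0.6011, 0.0752, 0.0632]
tool_rot: [-1.902, 1.568, -1.7]
force: [-0.3, 0.5, -0.7]
grip_width: 0.0004
```

step_arm --targets '[[[0.1,0,0,0,0,0,0],[0.1,0,0,0,0,0,0]]]'

```text
clock: 18.95
position: [0.6011, 0.0752, 0.0621]
tool_rot: [-1.955, 1.568, -1.752]
force: [-0.4, 0.5, -0.3]
grip_width: 0.0003
```

step_arm --targets '[[[0.1,0.1,0,0,0,0,0],[0.1,0.2,0,0,0,0,0]]]'

```text
clock: 19.15
position: [0.6005, 0.0773, 0.0609]
tool_rot: [-2.049, 1.568, -1.846]
force: [0.1, -0.1, 0.1]
grip_width: -0.0002
```

step_arm --targets '[[[0.1,0,0,0,0,0,0],[0.1,0,0,0,0,0,0]]]'

```text
clock: 19.35
position: [0.6005, 0.0773, 0.0598]
tool_rot: [-2.073, 1.568, -1.87]
force: [0.3, 0.1, 0.2]
grip_width: -0.0
```

step_arm --targets '[[[0.1,0,0,0,0,0,0],[0.1,0,0,0,0,0,0]]]'

```text
clock: 19.55
position: [0.6005, 0.0775, 0.0588]
tool_rot: [-2.069, 1.568, -1.866]
force: [-0.3, 1.8, 1.8]
grip_width: 0.0003
```

step_arm --targets '[[[0.1,0,0,0,0,0,0],[0.1,0,0,0,0,0,0]]]'

```text
clock: 19.75
position: [0.6004, 0.0777, 0.0578]
tool_rot: [-2.085, 1.568, -1.882]
force: [-1.1, 1.5, 2.8]
grip_width: -0.0001
```

step_arm --targets '[[[0.07,0,0,0,0,0,0],[0.07,0,0,0,0,0,0]]]'

```text
clock: 19.95
position: [0.6005, 0.0777, 0.0575]
tool_rot: [-1.996, 1.568, -1.793]
force: [-3.6, -0.3, 9.8]
grip_width: 0.0003
```

step_arm --targets '[[[0.07,0,-0.02,0,0,0,0],[0.07,0,-0.02,0,0,0,0],[0.07,0,-0.02,0,0,0,0]]]'

```text
clock: 20.25
position: [0.6005, 0.0778, 0.0574]
tool_rot: [-1.761, 1.568, -1.558]
force: [-4.6, -0.5, 14.7]
grip_width: -0.0002
```

step_arm --targets '[[[0.1,0,-0.02,0,0,0,0],[0.1,0,-0.02,0,0,0,0],[0.1,0,-0.02,0,0,0,0]]]'

```text
clock: 20.55
position: [0.6005, 0.0778, 0.0573]
tool_rot: [-1.503, 1.568, -1.3]
force: [-5.0, 0.1, 18.1]
grip_width: 0.0003
```

step_arm --targets '[[[0.11,0,-0.02,0,0,0,0],[0.11,0,-0.02,0,0,0,0],[0.11,0,-0.02,0,0,0,0],[0.11,0,-0.02,0,0,0,0]]]'

```text
clock: 20.95
position: [0.6005, 0.0778, 0.0571]
tool_rot: [-1.309, 1.568, -1.106]
force: [-7.8, -1.3, 20.4]
grip_width: 0.0002
```

step_arm --targets '[[[0.115,0,-0.02,0,0,0,0],[0.115,0,-0.02,0,0,0,0],[0.115,0,-0.02,0,0,0,0],[-0.6,0,0,0,0,0,0],[-1.0,-2.0,0,0,0,0,0],[-1.0,-6.0,0,0,0,0,0],[-1.0,-10.0,0,0,0,0,0],[-1.0,-12.3,0,0,0,0,0],[-1.0,-13.0,0,0,0,0,0],[-1.0,-13.0,0,0,0,0,0]]]'

```text
clock: 21.95
position: [0.6267, -0.0504, 0.0674]
tool_rot: [-1.346, 1.568, -1.144]
force: [-0.6, 1.0, 0.9]
grip_width: -0.0003
```

```bash
python3 st.py
```

```text
21.95 [-0.62  0.99  0.86] [ 0.6267 -0.0504  0.0674] vise [ -1.3 -65.4]
[[0.0013, -0.2001, 0.9798], [-0.003, 0.9798, 0.2001], [-1.0, -0.0032, 0.0007]]
```

step_arm --targets '[[[0.3,0,0,0,0,0,0],[0.6,0,0,0,0,0,0],[0.7,0,0,0,0,0,0],[0.7,0,0,0,0,0,0]]]'

```text
clock: 22.35
position: [0.6265, -0.0496, 0.0602]
tool_rot: [-1.443, 1.568, -1.241]
force: [-0.5, -0.6, -0.6]
grip_width: -0.0001
```

step_arm --targets '[[[0.1,0,0,0,0,0,0],[0.1,0,0,0,0,0,0]]]'

```text
clock: 22.55
position: [0.6264, -0.0493, 0.059]
tool_rot: [-1.501, 1.568, -1.298]
force: [-0.1, 0.9, -0.0]
grip_width: -0.0
```

step_arm --targets '[[[0.1,0,0,0,0,0,0],[0.1,0,0,0,0,0,0]]]'

```text
clock: 22.75
position: [0.6264, -0.0493, 0.058]
tool_rot: [-1.515, 1.568, -1.313]
force: [0.1, -0.3, -0.1]
grip_width: -0.0002
```

step_arm --targets '[[[0.08,0,0,0,0,0,0],[0.08,0,0,0,0,0,0]]]'

```text
clock: 22.95
position: [0.6265, -0.0494, 0.0575]
tool_rot: [-1.427, 1.568, -1.224]
force: [-1.6, -0.0, 5.6]
grip_width: -0.0
```

step_arm --targets '[[[0.06,0,0,0,0,0,0],[0.08,0,-0.02,0,0,0,0],[0.08,0,-0.02,0,0,0,0]]]'

```text
clock: 23.25
position: [0.6265, -0.0494, 0.0574]
tool_rot: [-1.304, 1.567, -1.101]
force: [-3.5, 0.3, 12.2]
grip_width: -0.0002
```

step_arm --targets '[[[0.1,0,-0.02,0,0,0,0],[0.1,0,-0.02,0,0,0,0],[0.1,0,-0.02,0,0,0,0]]]'

```text
clock: 23.55
position: [0.6265, -0.0494, 0.0574]
tool_rot: [-1.178, 1.567, -0.976]
force: [-5.8, 1.2, 15.0]
grip_width: -0.0001
```

step_arm --targets '[[[0.11,0,-0.03,0,0,0,0],[0.11,0,-0.03,0,0,0,0],[0.11,0,-0.03,0,0,0,0],[0.11,0,-0.03,0,0,0,0],[0.11,0,-0.03,0,0,0,0]]]'

```text
clock: 24.05
position: [0.6266, -0.0494, 0.0573]
tool_rot: [-1.055, 1.566, -0.853]
force: [-5.5, -0.6, 17.6]
grip_width: 0.0002
```

step_arm --targets '[[[0.14,0,-0.03,0,0,0,0],[0.14,0,-0.03,0,0,0,0],[0.14,0,-0.03,0,0,0,0],[0.14,0,-0.03,0,0,0,0]]]'

```text
clock: 24.45
position: [0.6266, -0.0495, 0.0572]
tool_rot: [-0.978, 1.565, -0.776]
force: [-6.7, -1.0, 21.3]
grip_width: 0.0002
```

step_arm --targets '[[[0.14,0,-0.03,0,0,0,0],[0.14,0,-0.03,0,0,0,0],[0.14,0,-0.03,0,0,0,0],[0.14,0,-0.03,0,0,0,0],[0.14,0,-0.03,0,0,0,0]]]'

```text
clock: 24.95
position: [0.6266, -0.0495, 0.0572]
tool_rot: [-0.917, 1.564, -0.715]
force: [-8.2, 0.0, 23.1]
grip_width: -0.0
```

step_arm --targets '[[[-0.6,0,0,0,0.004,0,0],[-1.0,2.0,0,0,0.004,0,0],[-1.0,6.0,0,0,0.004,0,0],[-1.0,10.0,0,0,0.004,0,0],[-1.0,12.5,0,0,0.004,0,0],[-1.0,12.9,0,0,0.004,0,0],[-0.7,12.9,0,0,0.004,0,0],[-0.4,12.9,0,0,0.004,0,0],[-0.3,12.9,0,0,0.004,0,0]]]'

```text
clock: 25.85
position: [0.6008, 0.0754, 0.0589]
tool_rot: [-1.695, 1.565, -1.494]
force: [-0.4, -0.1, -0.0]
grip_width: -0.0
```

```bash
python3 st.py
```

```text
25.85 [-0.36 -0.08 -0.03] [0.6008 0.0754 0.0589] vise [-1.2 63. ]
[[0.0004, -0.199, 0.98], [-0.0058, 0.98, 0.199], [-1.0, -0.0057, -0.0007]]
```

step_arm --targets '[[[0.08,0.1,0,0,0,0,0],[0.08,0.1,0,0,0,0,0]]]'

```text
clock: 26.05
position: [0.6006, 0.0756, 0.0579]
tool_rot: [-1.747, 1.565, -1.547]
force: [-0.3, -0.6, 0.8]
grip_width: 0.0
```

step_arm --targets '[[[0.08,0,0,0,0,0,0],[0.08,0,0,0,0,0,0]]]'

```text
clock: 26.25
position: [0.6007, 0.0757, 0.0575]
tool_rot: [-1.704, 1.565, -1.505]
force: [-2.9, 1.2, 5.1]
grip_width: -0.0002
```

step_arm --targets '[[[0.08,0,-0.02,0,0,0,0],[0.08,0,-0.02,0,0,0,0]]]'

```text
clock: 26.45
position: [0.6007, 0.0757, 0.0574]
tool_rot: [-1.593, 1.565, -1.394]
force: [-3.5, -0.1, 11.7]
grip_width: -0.0001
```

step_arm --targets '[[[0.1,0,-0.02,0,0,0,0],[0.1,0,-0.02,0,0,0,0],[0.1,0,-0.02,0,0,0,0]]]'

```text
clock: 26.75
position: [0.6007, 0.0757, 0.0573]
tool_rot: [-1.478, 1.565, -1.279]
force: [-6.5, 0.2, 15.4]
grip_width: -0.0001
```

step_arm --targets '[[[0.12,0,-0.03,0,0,0,0],[0.12,0,-0.03,0,0,0,0],[0.12,0,-0.03,0,0,0,0],[0.12,0,-0.03,0,0,0,0]]]'

```text
clock: 27.15
position: [0.6007, 0.0758, 0.0573]
tool_rot: [-1.335, 1.565, -1.136]
force: [-5.0, -0.4, 19.4]
grip_width: -0.0002
```

step_arm --targets '[[[0.13,0,-0.03,0,0,0,0],[0.13,0,-0.03,0,0,0,0],[0.13,0,-0.03,0,0,0,0],[0.13,0,-0.03,0,0,0,0],[0.13,0,-0.03,0,0,0,0]]]'

```text
clock: 27.65
position: [0.6007, 0.0758, 0.0572]
tool_rot: [-1.215, 1.564, -1.017]
force: [-6.1, -0.5, 20.6]
grip_width: 0.0001
```

step_arm --targets '[[[0.13,0,-0.03,0,0,0,0],[0.13,0,-0.03,0,0,0,0],[0.13,0,-0.03,0,0,0,0],[0.13,0,-0.03,0,0,0,0],[0.13,0,-0.03,0,0,0,0]]]'

```text
clock: 28.15
position: [0.6007, 0.0758, 0.0572]
tool_rot: [-1.112, 1.563, -0.914]
force: [-7.4, -1.3, 22.1]
grip_width: 0.0001
```

step_arm --targets '[[[-0.6,0,0,0,0.004,0,0],[-1.0,-2.0,0,0,0.004,0,0],[-1.0,-6.0,0,0,0.004,0,0],[-1.0,-10.0,0,0,0.004,0,0],[-1.0,-12.5,0,0,0.004,0,0],[-1.0,-12.9,0,0,0.004,0,0],[-0.7,-12.9,0,0,0.004,0,0],[-0.3,-12.9,0,0,0.004,0,0],[-0.2,-12.9,0,0,0.004,0,0]]]'

```text
clock: 29.05
position: [0.6258, -0.0491, 0.0595]
tool_rot: [-1.772, 1.565, -1.571]
force: [-0.8, 0.8, -0.1]
grip_width: -0.0001
```

```bash
python3 st.py
```

```text
29.05 [-0.8   0.79 -0.05] [ 0.6258 -0.0491  0.0595] vise [ -1.9 -64. ]
[[-0.0, -0.1989, 0.98], [-0.0061, 0.98, 0.1989], [-1.0, -0.006, -0.0012]]
```

step_arm --targets '[[[0.1,0,0,0,0,0,0],[0.13,0,0,0,0,0,0]]]'

```text
clock: 29.25
position: [0.6256, -0.0482, 0.058]
tool_rot: [-1.846, 1.565, -1.644]
force: [0.3, -0.4, 0.1]
grip_width: -0.0002
```

step_arm --targets '[[[0.08,0,0,0,0,0,0],[0.08,0,0,0,0,0,0]]]'

```text
clock: 29.45
position: [0.6257, -0.0483, 0.0575]
tool_rot: [-1.789, 1.564, -1.588]
force: [-0.7, -1.5, 4.4]
grip_width: -0.0001
```

step_arm --targets '[[[0.09,0,-0.02,0,0,0,0],[0.09,0,-0.02,0,0,0,0]]]'

```text
clock: 29.65
position: [0.6258, -0.0483, 0.0574]
tool_rot: [-1.694, 1.564, -1.492]
force: [-3.7, -0.4, 11.0]
grip_width: -0.0003
```

step_arm --targets '[[[0.1,0,-0.02,0,0,0,0],[0.1,0,-0.02,0,0,0,0],[0.1,0,-0.02,0,0,0,0]]]'

```text
clock: 29.95
position: [0.6258, -0.0484, 0.0574]
tool_rot: [-1.61, 1.563, -1.408]
force: [-4.8, -0.3, 15.0]
grip_width: 0.0
```

step_arm --targets '[[[0.12,0,-0.03,0,0,0,0],[0.12,0,-0.03,0,0,0,0],[0.12,0,-0.03,0,0,0,0],[0.12,0,-0.03,0,0,0,0]]]'

```text
clock: 30.35
position: [0.6258, -0.0483, 0.0573]
tool_rot: [-1.512, 1.563, -1.311]
force: [-5.6, -0.2, 17.5]
grip_width: 0.0
```

step_arm --targets '[[[0.13,0,-0.03,0,0,0,0],[0.13,0,-0.03,0,0,0,0],[0.13,0,-0.03,0,0,0,0],[0.13,0,-0.03,0,0,0,0],[0.13,0,-0.03,0,0,0,0]]]'

```text
clock: 30.85
position: [0.6258, -0.0483, 0.0573]
tool_rot: [-1.424, 1.562, -1.222]
force: [-6.9, -0.2, 20.0]
grip_width: 0.0001
```

step_arm --targets '[[[0.13,0,-0.03,0,0,0,0],[0.13,0,-0.03,0,0,0,0],[0.13,0,-0.03,0,0,0,0],[0.13,0,-0.03,0,0,0,0],[0.13,0,-0.03,0,0,0,0]]]'

```text
clock: 31.35
position: [0.6258, -0.0484, 0.0573]
tool_rot: [-1.356, 1.561, -1.154]
force: [-7.0, -0.5, 19.8]
grip_width: -0.0001
```

Slightly more, held, then the left once more.

step_arm --targets '[[[0.145,0,-0.03,0,0,0,0],[0.145,0,-0.03,0,0,0,0],[0.145,0,-0.03,0,0,0,0],[0.145,0,-0.03,0,0,0,0],[0.145,0,-0.03,0,0,0,0]]]'

```text
clock: 31.85
position: [0.6258, -0.0484, 0.0572]
tool_rot: [-1.302, 1.56, -1.1]
force: [-7.9, -0.1, 22.2]
grip_width: -0.0
```

step_arm --targets '[[[-0.6,0,0,0,0.004,0.006,0],[-1.0,2.0,0,0,0.004,0.006,0],[-1.0,6.0,0,0,0.004,0.006,0],[-1.0,10.0,0,0,0.004,0.006,0],[-1.0,12.5,0,0,0.004,0.006,0],[-1.0,13.0,0,0,0.004,0.006,0],[-0.7,13.0,0,0,0.004,0.006,0],[-0.4,13.0,0,0,0.004,0.006,0],[-0.3,13.0,0,0,0.004,0.006,0]]]'

```text
clock: 32.75
position: [0.5999, 0.0775, 0.0584]
tool_rot: [-1.94, 1.566, -1.74]
force: [-0.5, -0.4, 0.2]
grip_width: 0.0002
```

```bash
python3 st.py
```

```text
32.75 [-0.53 -0.43  0.21] [0.5999 0.0775 0.0584] vise [-1.7 65.3]
[[-0.0008, -0.1986, 0.9801], [-0.0049, 0.9801, 0.1986], [-1.0, -0.0046, -0.0018]]
```

step_arm --targets '[[[0.1,0,0,0,0,0,0],[0.12,0,0,0,0,0,0]]]'

```text
clock: 32.95
position: [0.5999, 0.0772, 0.0574]
tool_rot: [-1.957, 1.566, -1.758]
force: [-3.7, 1.6, 9.5]
grip_width: 0.0002
```

step_arm --targets '[[[0.08,0,-0.02,0,0,0,0],[0.08,0,-0.02,0,0,0,0]]]'

```text
clock: 33.15
position: [0.6, 0.0772, 0.0573]
tool_rot: [-1.86, 1.567, -1.662]
force: [-4.7, 2.7, 13.9]
grip_width: -0.0001
```

step_arm --targets '[[[0.1,0,-0.02,0,0,0,0],[0.1,0,-0.02,0,0,0,0],[0.1,0,-0.02,0,0,0,0]]]'

```text
clock: 33.45
position: [0.6, 0.0772, 0.0573]
tool_rot: [-1.699, 1.567, -1.501]
force: [-6.8, 2.2, 19.9]
grip_width: 0.0002
```

step_arm --targets '[[[0.12,0,-0.03,0,0,0,0],[0.12,0,-0.03,0,0,0,0],[0.12,0,-0.03,0,0,0,0],[0.12,0,-0.03,0,0,0,0]]]'

```text
clock: 33.85
position: [0.6, 0.0772, 0.0572]
tool_rot: [-1.419, 1.568, -1.222]
force: [-8.1, 1.9, 22.1]
grip_width: 0.0002
```

step_arm --targets '[[[0.12,0,-0.03,0,0,0,0],[0.12,0,-0.03,0,0,0,0],[0.12,0,-0.03,0,0,0,0],[0.12,0,-0.03,0,0,0,0],[0.12,0,-0.03,0,0,0,0]]]'

```text
clock: 34.35
position: [0.6, 0.0772, 0.0572]
tool_rot: [-1.114, 1.568, -0.918]
force: [-7.3, 2.7, 22.8]
grip_width: 0.0004
```

step_arm --targets '[[[-0.6,0,0,0,0,0,0],[-1.5,0,0,0,0,0,0],[-4.0,0,-2.0,0,0,0,0],[-8.0,0,-5.0,0,0,0,0],[-12.0,0,-8.0,0,0,0,0],[-15.0,0,-10.0,0,0,0,0],[-15.0,0,-10.0,0,0,0,0]]]'

```text
clock: 35.05
position: [0.5014, 0.0573, 0.2111]
tool_rot: [-0.635, 1.563, -0.439]
force: [0.3, 0.5, -0.9]
grip_width: -0.0
```

Run:
```python
from h import *
s=bot.observe(); print(s['clock'],s['force'].round(2),s['position'].round(3))
for n in ["side","scene","wrist"]:
    im=eyes.grab_frame(n); cv2.imwrite(f"pics/{n}10.png",im[:,:,::-1])
crop('pics/side10.png',240,190,200,200,2,'pics/d3c.png')
crop('pics/scene10.png',215,190,200,200,2,'pics/s3c.png')
a=cv2.imread('pics/d3c.png');b=cv2.imread('pics/s3c.png');cv2.imwrite('pics/b10.png',np.hstack([a,b])[:, :800])
```

```text
35.05 [ 0.35  0.53 -0.89] [0.501 0.057 0.211]
```

View pics/b10.png

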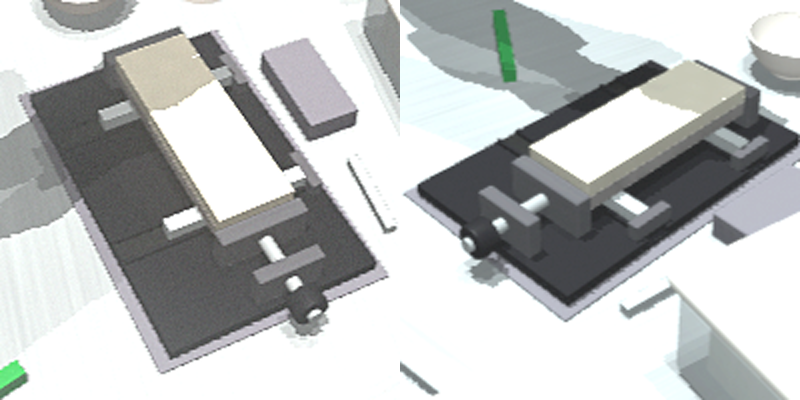

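View pics/wrist10.png

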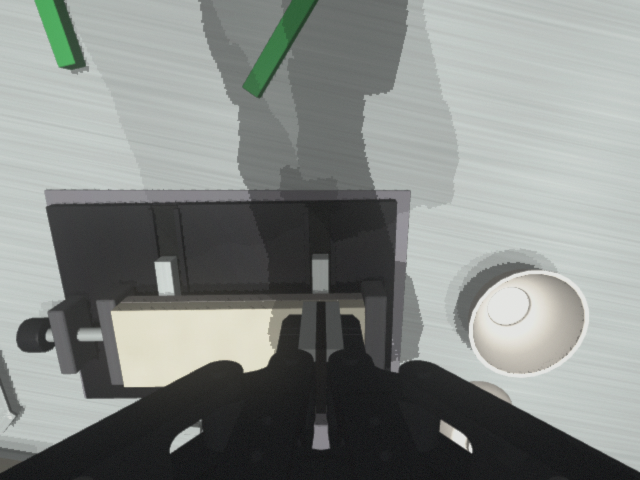

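Run:
```python
from h import *
crop('pics/scene10.png',300,230,110,80,7.2,'pics/z10.png')
```

```text
(no output)
```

View pics/z10.png

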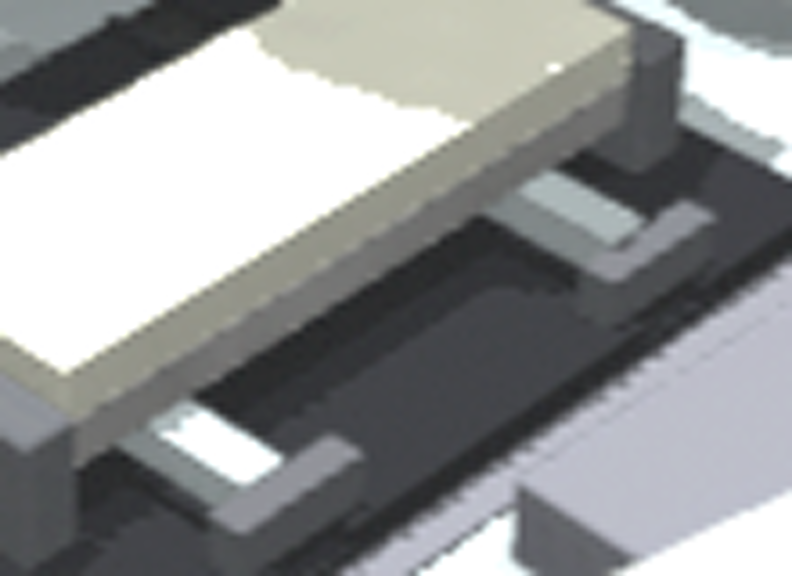

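Both bars butt against their stops at (625,240) and (265,480) in the crop, and the stone lies level on them. The hand is clear, so I'm handing in.

```bash
python3 -c "
from workcell import bot
print(bot.job_done()); print(bot.observe()['clock'])"
```

```text
the job is handed in; nothing more can be done
None
the job is handed in; nothing more can be done
```

I slid both bars home against their end stops and pressed the stone down right, left, right, left, right, left. I then lifted the hand about 15 cm clear and handed in at about 35 s.

**What the last checks showed**
- **Bars:** each pushed to a firm stop at about 12 N. In the last scene picture both far ends touch their stops, and in the wrist picture both stick out equally towards the robot.
- **Stone:** both ends stopped at the same height (tool height 57 mm, rounded), so the stone is level and bearing on both bars. The last holds read about 22 N on the right and 22.8 N on the left. The highest reading was 23.1 N, below the 27 N limit, but I only saw the force at the end of each move.

**What was not confirmed or disagreed**
- **Pinch not tested:** I did not pull on the bars to prove they no longer slide, because a pull could have disturbed them. I judged the pinch from the held forces alone.
- **Tip distance:** contact came about 20 mm lower than `bot.tcp_to_tips` predicts, so I took all heights from touching the bar.
- **Vise height:** the cameras put the vise base 1.7 mm above the bench, outside the stated 4 to 14 mm. I did not use that figure for the moves.

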